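# Take one yellow parts tray off the nested stack and put it on the scale

### The arm

A 6-joint arm with a two-finger parallel gripper is mounted at the origin on the work surface. World frame = base frame: x ahead of the robot, y to its left, z up, the work surface at z = 0. Lengths are in m, angles in degrees, forces in N, time in s.
With the tool pointing down it reaches from about 0.35 to 0.875 m from the base axis. Payload 4.2 kg.
Tool frame: the origin (TCP) lies midway between the tips of the shut fingers; the grasp point (between the pads) lies 19 mm behind it; y points along the fingers, z is the direction in which the jaws open and shut, and the axes are right-handed (so a half turn about y gives the same grasp; the last joint's range is limited). The gripper opens to 87 mm and grips with 3 to 60 N. Pads are 19 mm wide; open, the fingers measure 117 mm over their backs; the gripper's body (75 mm by 190 mm) begins 51 mm behind the grasp point.
Start: joints at [-54.798, 22.042, 0.453, 0, -68.411, -14.817], TCP at [0.218, -0.586, 0.223] pointing down, gripper open.
Joint ranges: [-179.83, 179.83], [-69.29, 118.12], [-61.27, 80.66], [-181.25, 117.63], [-171.15, -9.14], [-177.46, 177.46]. Speed limits (degrees/s): [159.86, 159.86, 180, 180, 180, 180].

### API

Orientations are given as [roll, pitch, yaw] about the fixed x, y, z axes, in that order (R = Rz(yaw) Ry(pitch) Rx(roll)).
In Python, from workcell import env gives the robot as it stands. The module is installed in compiled form; this text tells all that it offers. Calls block until the motion is done:
- env.goto(position, orientation): joint-space move of the TCP to a pose.
- env.move_straight(position, rotation=None, rate=0.15, force_limit=None): straight line of the TCP; rotation=None keeps the orientation; rate is the mean speed in m/s. With force_limit (N) it stops when the force on the tool has changed by that much, and returns True; else False.
- env.set_joints(angles): joint-space move.
- env.gripper_to(opening, grasp_force=None): opening from 0.0 (shut) to 1.0 (fully open); grasp_force is the grip in N (None keeps the last); returns when the fingers have stopped.
- env.dwell(seconds).
- env.inverse_kinematics(position, orientation): joint angles nearest the present ones, or None.
- env.read_state(): the state.
- env.grab_frame(name): name is "scene" or "top"; returns a dict with "image" (384x512x3 uint8, blue, green, red), "fx", "fy", "cx", "cy" (pixels), "position" and "orientation" of the camera in the world. Camera axes: x right, y up, looking along -z (the intrinsics and any distortion apply to the point x, -y, -z); pixel columns grow to the right and rows downward; lengths in m; the calibration is good to about 2 mm. A picture is of the moment at which its call begins. There is no depth.
A pose or a line that the arm cannot do raises env.Unreachable and nothing moves.
- env.close_job(): hands the job in, once; it reports no verdict.
Trained networks look in a picture, given as the dict that the camera call returned (one of the last four; its "shot" number tells which), for a name from the list of things; names that differ only in an ending like _2 or _b are one class to them, and where a whole thing is asked for, a point or a joint stands for the part that bears it (a point fixed in the world has none). Each returns a list of dicts, best first, with "score" (0 to 1); they miss things now and then, are a little off and sometimes report something else, mostly with a low value. They report only what shows in the picture. A call takes as long as a camera call. They do not tell look-alikes from the thing itself.
- env.search_frame(picture, thing): "xyz" ([x, y, z] in m, in world coordinates, good to about 4 mm: the middle of the surface that is visible of it).
- env.trace(picture, thing): "mask" (384x512 bool, what is visible of it).
The state is a dict: "clock": time; "joint_positions": joint angles; "qvel": joint speeds; "joint_torque": joint torques, N m; "position": TCP position; "tool_rot": TCP orientation; "force": force on the tool from outside, world axes, zero at the start; "wrist_torque": the same for the moment, N m; "opening": opening from 0.0 (shut) to 1.0 (fully open).
Only numpy, scipy, OpenCV 4.12 (cv2) and the standard library are available. Lean on these libraries where they do the work, as an engineer would, in place of code of your own. Each camera call takes 0.05 s, during which the arm holds its last target. There are 200 camera calls.

### The job

Lift just the top yellow parts tray straight up out of the nested yellow stack, without pulling the next one up or shifting the rest of the stack, and set it down gently, upright, in the middle of the bench scale's steel pan. Leave the grey trays alone.

Things in the scene. Friction and masses are not known exactly. Their poses are not given: they have to be found in the camera images.
- yellow_top_center (a point): Centre, half-way up (25 mm below the rim), of the top yellow tray of a nested stack of three: open steel tray, 120 mm long (x), 56 wide (y), 50 high, walls 2.5, dark rim, about 0.2 kg. Its upper 28 mm is a straight 120 x 56 collar and all that shows; the 112 x 48 body below sits 22 mm deep in the next tray, 1.5 mm play. Fingers reaching more than 28 mm below the rim grip the next collar too. Rim 106 mm over table.
- yellow_next_center (a point): Centre, half-way up, of the second yellow tray, identical, in which the top one is nested, at the start 28 mm below the top tray's centre (its rim 78 mm over the table); it rests in turn in a third, bottom one. It must stay. Axes as for the top tray.
- scale_pan (a point): Centre of the upper face of the bench scale's flat steel pan, 55 mm above the table. The pan is 165 mm (x) by 180 mm (y), fixed and level, with nothing above it; z up. The scale's white housing, 250 by 200 mm, is fixed to the table; its green display side reaches 160 mm from the pan's centre towards -x and is no higher than the pan.
- grey_top_center (a point): Centre, half-way up, of the top one of a separate nested stack of two grey trays of the same shape and size (rims at 50 and 78 mm over the table). Not wanted, must stay. Axes as for the yellow tray.
Mind the look-alikes: they are no part of the job. Leave any green look-alike of the part that bears yellow_top_center alone.

How it is judged:
By the outcome, as a careful person would: the job done as asked, in the order asked, and still so for the second after the job is handed in, with the robot touching nothing.
It also fails if it takes over 40 s, if anything falls off the work surface, if the arm or the gripper's body presses on something with over 40 N, if the wrist force passes 120 N, or if a joint passes its speed limit or range.

## Working session

There is one attempt and no reset: what is moved stays moved. The work goes in short steps, each a Python script; the robot and the scene stay as the last script left them, time stands still between calls to the robot, and variables do not carry over. Pictures are saved under pics/ and viewed, about 8 in all and at most 12, crops included, and the job is handed in when it is done.

```bash
mkdir -p pics
python3 - <<'E'
from workcell import env
import cv2, numpy as np
s=env.read_state(); print(s['clock'],s['position'],s['tool_rot'],s['force'])
for n in("scene","top"):
    f=env.grab_frame(n); cv2.imwrite(f"pics/{n}0.png",f["image"])
    print(n,{k:v for k,v in f.items() if k!="image"})
    for t in("yellow_top_center","yellow_next_center","scale_pan","grey_top_center"):
        print(t,[(np.round(d['xyz'],3),round(d['score'],2)) for d in env.search_frame(f,t)])
E
```

```text
0.0 [ 0.21752389 -0.58529386  0.22146179] [-8.98777827e+01  3.25366941e-03  2.03727929e+01] [-0.33373156 -0.3803298  -0.60857242]
scene {'fx': 389.2020244682964, 'fy': 389.2020244682964, 'cx': 255.81590504796534, 'cy': 187.87384358321677, 'position': array([ 0.74326425, -0.67268801,  0.83717857]), 'orientation': array([44.52811105, -0.59939333, 27.91668566]), 'shot': 1}
yellow_top_center [(array([ 0.561, -0.008,  0.088]), 0.85), (array([ 0.207, -0.256,  0.026]), 0.81), (array([ 0.412, -0.35 ,  0.028]), 0.79), (array([0.365, 0.068, 0.024]), 0.66), (array([ 0.374, -0.106,  0.024]), 0.57)]
yellow_next_center [(array([ 0.573, -0.045,  0.065]), 0.57)]
scale_pan [(array([0.522, 0.228, 0.055]), 0.61)]
grey_top_center [(array([ 0.569, -0.232,  0.058]), 0.81)]
top {'fx': 475.4768531803325, 'fy': 475.4768531803325, 'cx': 255.0041597978421, 'cy': 190.05850751569784, 'position': array([ 0.18971167, -0.04830819,  1.33934261]), 'orientation': array([  8.40502422,   0.85701661, -89.38873831]), 'shot': 2}
yellow_top_center [(array([ 0.386, -0.114,  0.   ]), 0.79), (array([ 0.569, -0.021,  0.057]), 0.69), (array([0.366, 0.06 , 0.002]), 0.67), (array([ 0.263, -0.3  ,  0.026]), 0.66), (array([ 0.425, -0.353,  0.012]), 0.61)]
yellow_next_center []
scale_pan [(array([0.497, 0.254, 0.056]), 0.76)]
grey_top_center [(array([ 0.573, -0.252,  0.042]), 0.68)]
```

View pics/scene0.png

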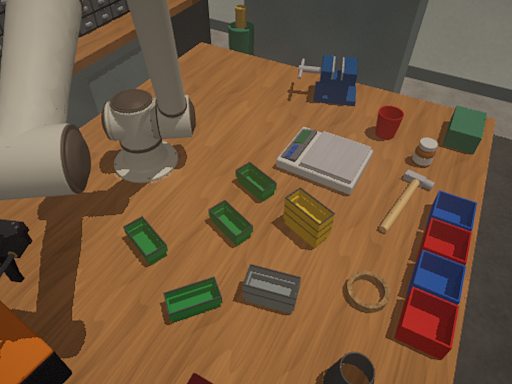

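View pics/top0.png

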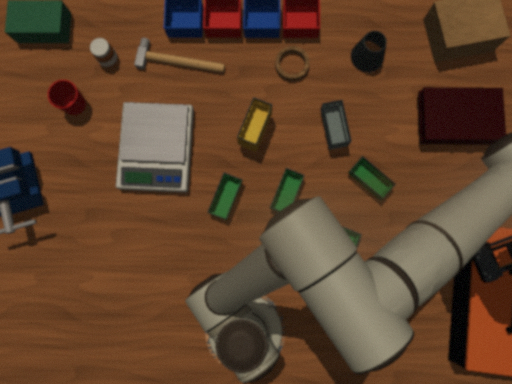

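The scene view shows the yellow stack at (308,217), the scale pan at (336,157), the grey stack at (271,288), and four green look-alikes at (145,240), (230,222), (256,181) and (193,299). In the top view, yellow is at (255,124) and the pan at (156,143). Only the yellow stack is three trays high and yellow, so that is the one meant. Next I'll enlarge it to get its corners.

Run:
```python
import cv2, numpy as np
a=cv2.imread("pics/scene0.png"); b=cv2.imread("pics/top0.png")
A=cv2.resize(a[180:252,272:344],None,fx=8,fy=8,interpolation=cv2.INTER_CUBIC)[:, :]
cv2.imwrite("pics/cropA.png",A)   # origin (272,180) x8
B=cv2.resize(b[92:164,220:292],None,fx=8,fy=8,interpolation=cv2.INTER_CUBIC)
cv2.imwrite("pics/cropB.png",B)   # origin (220,92) x8
C=np.hstack([cv2.resize(a[120:200,270:380],None,fx=3.6,fy=3.6,interpolation=cv2.INTER_CUBIC),cv2.resize(b[95:200,105:205],(396,288) and None,fx=3.6,fy=3.6,interpolation=cv2.INTER_CUBIC)[:288]])
cv2.imwrite("pics/cropC.png",C)
```

```text
(no output)
```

View pics/cropA.png

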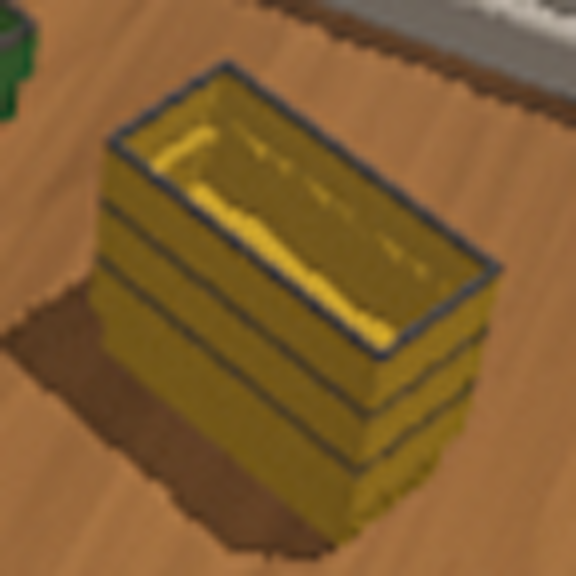

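View pics/cropB.png

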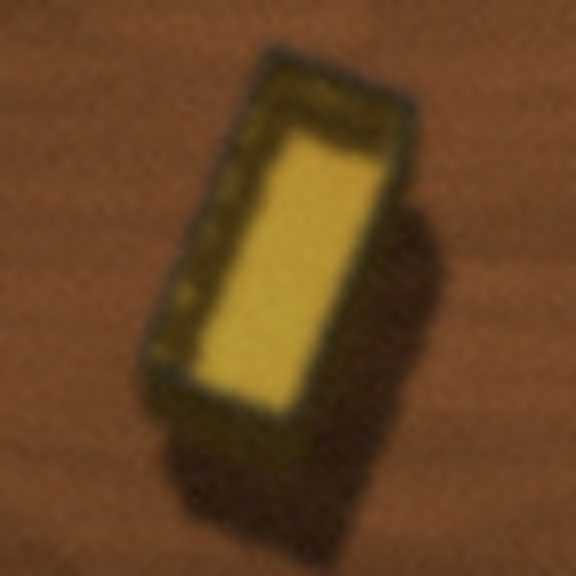

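View pics/cropC.png

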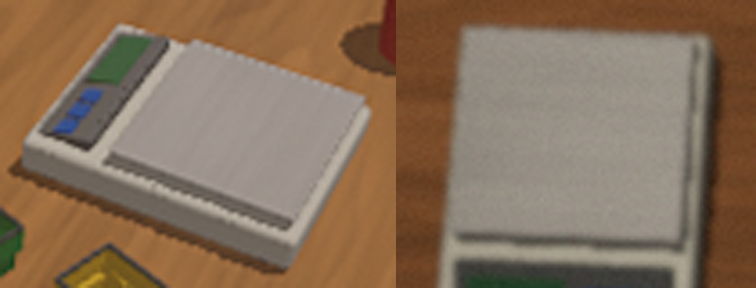

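The crops confirm three nested yellow collars with dark rims, and the top one is open. Its rim corners in the scene crop are (107,142), (228,62), (500,270) and (378,358), and in the top crop (290,412), (142,362), (272,45) and (413,100). The pan corners are clear in both views. Now I'll triangulate them.

```bash
cat > tri.py <<'E'
import numpy as np
from scipy.spatial.transform import Rotation as R
S=dict(f=389.2020244682964,c=(255.81590504796534,187.87384358321677),p=np.array([0.74326425,-0.67268801,0.83717857]),o=[44.52811105,-0.59939333,27.91668566])
T=dict(f=475.4768531803325,c=(255.0041597978421,190.05850751569784),p=np.array([0.18971167,-0.04830819,1.33934261]),o=[8.40502422,0.85701661,-89.38873831])
def px(c,s,ox,oy): return np.array([(c[0]+.5)/s-.5+ox,(c[1]+.5)/s-.5+oy])
def ray(C,u):
    d=R.from_euler('xyz',C['o'],degrees=True).apply([(u[0]-C['c'][0])/C['f'],-(u[1]-C['c'][1])/C['f'],-1]); return d/np.linalg.norm(d)
def tri(u,v):
    d1,d2=ray(S,u),ray(T,v); n=[np.eye(3)-np.outer(d,d) for d in(d1,d2)]
    x=np.linalg.solve(n[0]+n[1],n[0]@S['p']+n[1]@T['p'])
    return x, abs(np.dot(S['p']-T['p'],np.cross(d1,d2))/np.linalg.norm(np.cross(d1,d2)))
def atz(C,u,z): d=ray(C,u); return C['p']+d*(z-C['p'][2])/d[2]
E
python3 - <<'E'
from tri import *
np.set_printoptions(precision=4,suppress=True)
def do(name,sc,tp,z):
    P=np.array([tri(u,v)[0] for u,v in zip(sc,tp)]); g=[tri(u,v)[1] for u,v in zip(sc,tp)]
    a=np.array([atz(S,u,z) for u in sc]); b=np.array([atz(T,v,z) for v in tp])
    for n,Q in(("tri",P),("S@z",a),("T@z",b)):
        l=(Q[0]+Q[1]-Q[2]-Q[3])/2; w=(Q[0]+Q[2]-Q[1]-Q[3])/2
        print(name,n,Q.mean(0),"L",np.linalg.norm(l),"W",np.linalg.norm(w),"yaw",np.degrees(np.arctan2(l[1],l[0])),np.degrees(np.arctan2(-w[0],w[1])))
    print(P,np.array(g))
# order: +x+y,+x-y,-x+y,-x-y
A=[px(c,8,272,180) for c in[(500,270),(378,358),(228,62),(107,142)]]
B=[px(c,8,220,92) for c in[(272,45),(413,100),(142,362),(290,412)]]
do("rim",A,B,.106)
A=[px(c,3.6,270,120) for c in[(368,97),(290,225),(195,40),(107,157)]]
B=[px((c[0]-396,c[1]),3.6,105,95) for c in[(462,27),(696,40),(455,235),(683,245)]]
do("pan",A,B,.055)
E
```

```text
rim tri [ 0.5607 -0.0246  0.1076] L 0.11696918950957819 W 0.0529662031243721 yaw -20.600334142001575 -21.073913602516296
rim S@z [ 0.5602 -0.0232  0.106 ] L 0.1181186976639925 W 0.05529094474166648 yaw -21.193361037699244 -21.41255721046714
rim T@z [ 0.5611 -0.0246  0.106 ] L 0.11666625029719488 W 0.051799246198075806 yaw -20.68590854693934 -20.203029776326403
[[ 0.6253 -0.021   0.1076]
 [ 0.6056 -0.0694  0.1059]
 [ 0.5151  0.0212  0.1084]
 [ 0.4967 -0.0293  0.1084]] [0.0013 0.0015 0.0018 0.002 ]
pan tri [0.5406 0.2568 0.0541] L 0.1633951193630753 W 0.18024141261808344 yaw -0.5497297661296062 -2.6851004147921524
pan S@z [0.5413 0.2567 0.055 ] L 0.16211303625913412 W 0.18721730450894739 yaw -1.5761588794360355 -2.5166639428336457
pan T@z [0.5396 0.2563 0.055 ] L 0.16471460997002418 W 0.18019848096010588 yaw -0.3020302378129753 -2.54979792318011
[[0.6269 0.348  0.0549]
 [0.6176 0.164  0.0524]
 [0.4626 0.3456 0.058 ]
 [0.4551 0.1696 0.051 ]] [0.0004 0.0011 0.0062 0.0006]
```

Heights agree with the text: rim 107.6 mm against 106, pan 54 against 55, tray about 117 x 53. I take the tray at (0.5605, -0.024) with yaw -21°, and the pan at (0.5405, 0.257). I'll move above the stack, descend, and close in steps while watching the lateral force.

Run:
```python
from workcell import env
import cv2, numpy as np
yaw=-21.; c=np.array([.5605,-.024]); t=np.radians(yaw); j=np.array([-np.sin(t),np.cos(t),0])
O=[-90,0,yaw]
env.goto([*c,.22],O); env.gripper_to(1.0)
env.move_straight([*c,.125],rate=.12)
f0=env.read_state()['force']
print(env.move_straight([*c,.083],rate=.05,force_limit=5), env.read_state()['position'], env.read_state()['force']-f0)
for o in(.74,.71,.69,.675):
    env.gripper_to(o,3); env.dwell(.1); s=env.read_state(); d=s['force']-f0
    print(o,s['opening'],np.round(d,2),"jaw",round(d@j,2))
    if abs(d@j)>1: break
f=env.grab_frame("scene"); cv2.imwrite("pics/g1.png",cv2.resize(f["image"][130:270,230:390],None,fx=4,fy=4,interpolation=cv2.INTER_CUBIC))
print(env.read_state()['clock'])
```

```text
False [ 0.56079156 -0.02395484  0.08327173] [ 0.72029527  0.55869262 -0.46874523]
0.74 0.7433089448823967 [ 0.13  0.18 -0.45] jaw 0.22
0.71 0.7114564534690728 [ 0.21 -0.07 -0.86] jaw 0.01
0.69 0.6904427602457193 [ 0.13  1.44 -0.58] jaw 1.39
6.6833
```

View pics/g1.png

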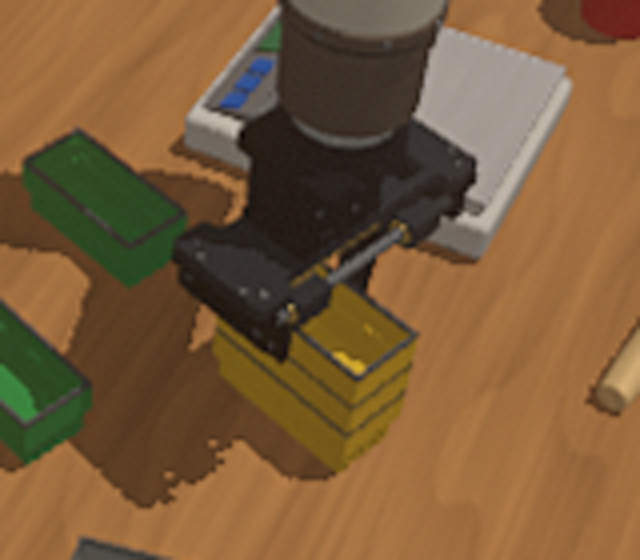

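The view shows the fingers straddling only the top collar, with the near tip at (275,350) above the second rim. The +1.4 N suggests the +y finger touched first, so I'll centre on averaged force and keep closing.

Run:
```python
from workcell import env
import numpy as np
t=np.radians(-21.); j=np.array([-np.sin(t),np.cos(t),0])
def F(n=8):
    a=[]
    for _ in range(n): env.dwell(.025); a.append(env.read_state()['force'])
    return np.mean(a,0)
p=np.array([.5605,-.024,.083])
print("now",F()@j)
env.move_straight(p+.0015*j,rate=.02); a=F()@j; print("+1.5",a)
env.gripper_to(.72,3); f0=F()@j; print("free",f0)
for k,o in enumerate((.69,.675,.66)):
    env.gripper_to(o,3); v=F()@j-f0; print(o,env.read_state()['opening'],v)
    if abs(v)>.7: break
print(env.read_state()['clock'],env.read_state()['position'])
```

```text
now 1.5498355644645339
+1.5 -0.02399415658498469
free -0.05876328753515375
0.69 0.6878122775403229 0.3572343731989531
0.675 0.6757399220691459 0.31625952449771266
0.66 0.660209730744659 0.602168160242714
9.3167 [ 0.5610717  -0.0225448   0.08300826]
```

Contact confirmed and centred to under 1 mm. I'll grip and lift slowly, then check.

Run:
```python
from workcell import env
import numpy as np, cv2
t=np.radians(-21.); j=np.array([-np.sin(t),np.cos(t),0])
p=np.array([.5605,-.024,.083])+.0019*j
def st(n):
    s=env.read_state(); print(n,round(s['clock'],2),round(s['opening'],3),np.round(s['force'],2),np.round(s['position'],4))
env.move_straight(p,rate=.02); st("c")
env.gripper_to(0.3,3); env.dwell(.2); st("g3")
env.gripper_to(0.3,22); env.dwell(.3); st("g22")
env.move_straight(p+[0,0,.04],rate=.03); st("up40"); 
env.move_straight(p+[0,0,.11],rate=.1); env.dwell(.2); st("up110")
f=env.grab_frame("scene"); cv2.imwrite("pics/l1.png",cv2.resize(f["image"][90:270,230:390],None,fx=3.3,fy=3.3,interpolation=cv2.INTER_CUBIC))
```

```text
c 9.57 0.657 [ 0.37 -0.75 -0.05] [ 0.5612 -0.0222  0.083 ]
g3 9.98 0.643 [-0.14  0.83 -0.1 ] [ 0.5613 -0.0222  0.083 ]
g22 10.5 0.642 [0.58 1.68 0.6 ] [ 0.5613 -0.0222  0.083 ]
up40 11.98 0.644 [-0.11 -0.11 -1.58] [ 0.561  -0.0222  0.1228]
up110 13.03 0.638 [ 0.04  0.16 -1.78] [ 0.5608 -0.0223  0.1922]
```

View pics/l1.png

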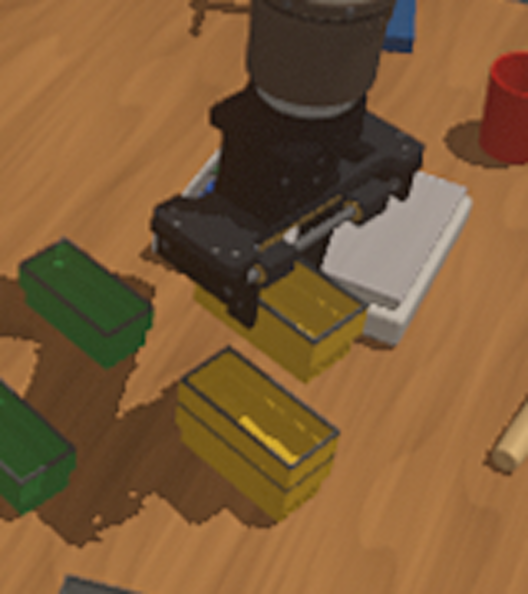

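Only one tray came up (about -1.8 N, roughly 0.18 kg), level in the jaws. The other two are still nested at (258,430). Next is the move to the pan.

Run:
```python
from workcell import env
import numpy as np, cv2
c=np.array([.5405,.257]); O=[-90,0,-2]
def st(n):
    s=env.read_state(); print(n,round(s['clock'],2),round(s['opening'],3),np.round(s['force'],2),np.round(s['position'],4))
env.move_straight([*c,.19],O,rate=.12); st("over")
env.move_straight([*c,.095],rate=.08); env.dwell(.3); st("near")
print(env.move_straight([*c,.079],rate=.012,force_limit=2.5)); st("down")
f=env.grab_frame("scene"); cv2.imwrite("pics/d1.png",cv2.resize(f["image"][80:210,250:400],None,fx=4,fy=4,interpolation=cv2.INTER_CUBIC))
```

```text
over 15.57 0.643 [ 0.95 -0.56 -1.14] [0.5405 0.2566 0.19  ]
near 17.2 0.642 [-0.12 -0.1  -2.27] [0.5406 0.2571 0.0953]
True
down 18.19 0.64 [-0.39  0.75  4.58] [0.5405 0.257  0.082 ]
```

View pics/d1.png

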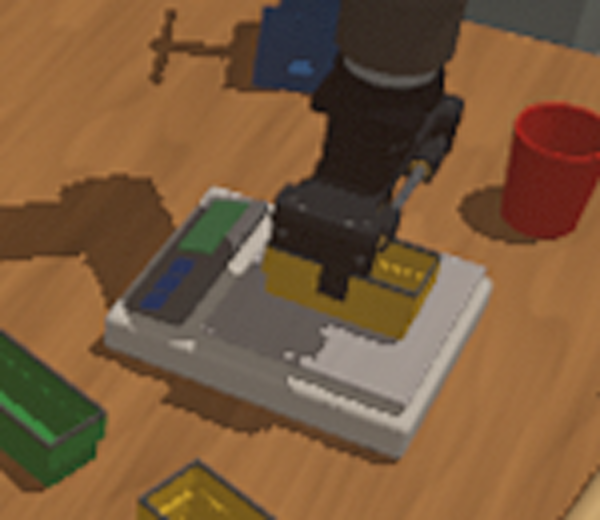

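The tray made contact at TCP z = 0.082, as predicted, and stands on the pan. I'll release, retreat and verify.

Run:
```python
from workcell import env
import numpy as np, cv2
env.gripper_to(.75,5); env.gripper_to(1.0); env.dwell(.2)
p=env.read_state()['position']
env.move_straight([p[0],p[1],.2],rate=.1)
env.goto([.40,-.30,.30],[-90,0,-20]); env.dwell(.3)
a=env.grab_frame("scene")["image"]; b=env.grab_frame("top")["image"]; cv2.imwrite("pics/s2.png",a); cv2.imwrite("pics/t2.png",b)
A=cv2.resize(a[110:250,265:390],None,fx=4,fy=4,interpolation=cv2.INTER_CUBIC)
B=cv2.resize(b[90:200,110:185],None,fx=4,fy=4,interpolation=cv2.INTER_CUBIC)
B=cv2.copyMakeBorder(B,0,560-440,0,0,cv2.BORDER_CONSTANT)
cv2.imwrite("pics/end.png",np.hstack([A,B])); print(env.read_state()['clock'])
```

```text
23.4917
```

View pics/end.png

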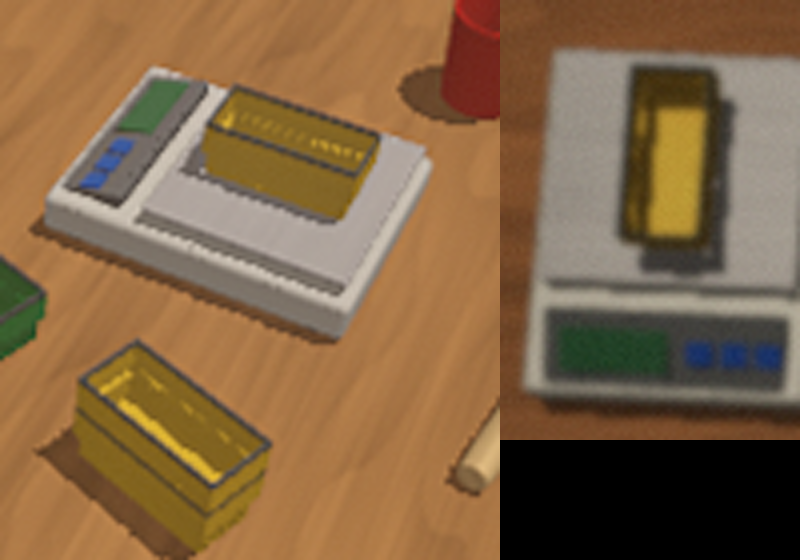

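Run:
```python
from tri import *
np.set_printoptions(precision=4,suppress=True)
A=[px(c,4,265,110) for c in[(380,133),(355,180),(235,86),(202,125)]]
B=[px((c[0]-500,c[1]),4,110,90) for c in[(632,66),(718,70),(619,241),(709,248)]]
P=np.array([tri(u,v)[0] for u,v in zip(A,B)]); print("tray",P.mean(0)); print(P)
# old second-tray rim vs new, near side corners in scene (z=.078)
old=[px(c,8,272,180) for c in[(488,328),(370,416),(101,203)]]
new=[px(c,4,265,110) for c in[(270,444),(210,488),(78,380)]]
for o,n in zip(old,new): print("stack",atz(S,o,.078)[:2],atz(S,n,.078)[:2])
import cv2
a,b=cv2.imread("pics/scene0.png"),cv2.imread("pics/s2.png")
d=cv2.absdiff(a,b).max(2); print("diff lower stack",d[222:246,285:330].max(),(d[222:246,285:330]>25).sum(),"grey",d[262:315,240:302].max())
```

```text
tray [0.5375 0.2509 0.1063]
[[0.5978 0.2777 0.1084]
 [0.5971 0.2205 0.105 ]
 [0.4796 0.283  0.1047]
 [0.4754 0.2224 0.107 ]]
stack [ 0.626  -0.0189] [ 0.6251 -0.0196]
stack [ 0.606  -0.0697] [ 0.6046 -0.0707]
stack [ 0.4955 -0.029 ] [ 0.4949 -0.0281]
diff lower stack 113 156 grey 20
```

Run:
```python
import cv2, numpy as np
a,b=[cv2.cvtColor(cv2.imread(f"pics/{n}.png"),cv2.COLOR_BGR2GRAY).astype(np.float32) for n in("scene0","s2")]
for nm,(x0,x1,y0,y1) in {"stack":(283,320,218,248),"grey":(240,302,262,315)}.items():
    M=np.eye(2,3,dtype=np.float32); mask=np.zeros_like(a[y0:y1,x0:x1],np.uint8)+255
    if nm=="stack":   # only the bottom two collars: below line through old top of 2nd collar
        pts=np.array([[284,206],[318,233],[318,220],[284,190]])-[x0,y0]; cv2.fillPoly(mask,[pts.astype(np.int32)],0)
    try:
        cc,M=cv2.findTransformECC(a[y0:y1,x0:x1],b[y0:y1,x0:x1],M,cv2.MOTION_TRANSLATION,None,mask,3); print(nm,cc,M[:,2])
    except cv2.error as e: print(nm,"ecc fail")
    d=np.abs(a-b)[y0:y1,x0:x1]; ys,xs=np.where(d>30); print(len(ys), (xs.min()+x0,xs.max()+x0,ys.min()+y0,ys.max()+y0) if len(ys) else "")
```

```text
stack ecc fail
142 (np.int64(283), np.int64(319), np.int64(218), np.int64(247))
grey ecc fail
0
```

Run:
```python
import cv2, numpy as np
a,b=[cv2.cvtColor(cv2.imread(f"pics/{n}.png"),cv2.COLOR_BGR2GRAY) for n in("scene0","s2")]
up=lambda i:cv2.resize(i,None,fx=8,fy=8,interpolation=cv2.INTER_CUBIC)
for nm,(x0,x1,y0,y1) in {"grey":(244,300,266,312),"stack low right":(312,330,236,248),"stack left":(282,292,210,226),"green":(208,252,200,243)}.items():
    t=up(a)[y0*8:y1*8,x0*8:x1*8]; w=up(b)[(y0-4)*8:(y1+4)*8,(x0-4)*8:(x1+4)*8]
    _,v,_,l=cv2.minMaxLoc(cv2.matchTemplate(w,t,cv2.TM_CCOEFF_NORMED)); print(nm,round(v,3),(np.array(l)-32)/8)
A=np.hstack([cv2.resize(i[200:252,276:336],None,fx=6.5,fy=6.5,interpolation=cv2.INTER_CUBIC) for i in(cv2.imread("pics/scene0.png"),cv2.imread("pics/s2.png"))])
cv2.imwrite("pics/cmp.png",A)
```

```text
grey 0.999 [0. 0.]
stack low right 0.998 [0. 0.]
stack left 0.913 [0.375 0.375]
green 0.999 [0. 0.]
```

View pics/cmp.png

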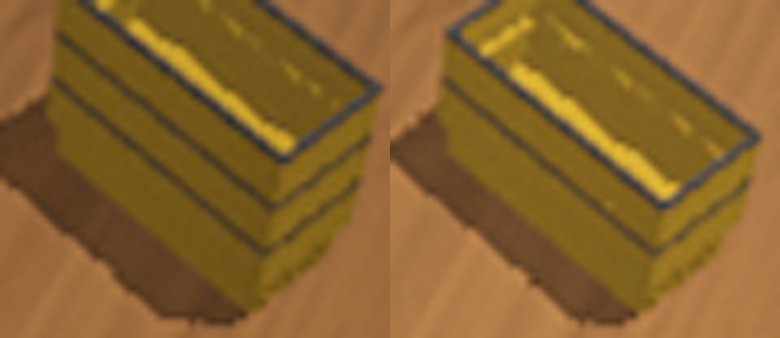

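The lower two trays have not shifted (0 px at the low corner), and neither has the grey stack. The tray is upright on the pan, within about 6 mm of its middle. Handing in.

```bash
python3 -c "
from workcell import env
print(env.read_state()['clock']); env.close_job()"
```

```text
23.4917
the job is handed in; nothing more can be done
```

I lifted only the top yellow tray straight up, gripping it on its collar, and set it down on the scale pan. It touched the pan gently: I stopped on a 2.5 N force limit, at the expected height. I then released it, backed the arm away and handed the job in at 23.5 s.

**What the last checks showed:**
- **Load:** about 1.8 N while lifting, which fits a single tray.
- **Tray on the pan:** it stands upright, with its rim measured 106 mm above the table.
- **Position on the pan:** the final pictures put its centre at (0.5375, 0.251), about 6–7 mm from the pan centre I measured. The gripper released it at the pan centre, so part of that may be reading error. I left it there rather than risk a second grasp.
- **Lower yellow trays:** they are still nested, with 0 px shift at the low right corner. A second match on the left side gave 0.4 px, but it was weak (0.91), because removing the top tray changed that part of the picture. Rim corners read before and after differ by about 1–2 mm, roughly my reading accuracy.
- **Grey stack:** 0 px shift. The one green tray I compared also showed 0 px.

**Failed check:** one image-alignment method (ECC) failed to run, so I used template matching for these shift measurements instead.

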